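# Fit the orange filter in the lamp house and switch it on

### The arm

A 6-joint arm with a two-finger parallel gripper is mounted at the origin on the work surface. World frame = base frame: x ahead of the robot, y to its left, z up, the work surface at z = 0. Lengths are in m, angles in degrees, forces in N, time in s.
With the tool pointing down it reaches from about 0.4 to 0.825 m from the base axis. Payload 7 kg.
Tool frame: the origin (TCP) lies at the very end of the fingers, on their centre line; the grasp point (between the pads) lies 19 mm behind it; z points along the fingers, y is the line along which they close (so a half turn about z gives the same grasp; the last joint's range is limited). The gripper opens to 88 mm and grips with 3 to 60 N. Pads are 19 mm wide; open, the fingers measure 130 mm over their backs; the gripper's body (78 mm by 193 mm) begins 47 mm behind the grasp point.
Start: joints at [83.658, 20.546, 0.682, 0, -70.136, -16.507], TCP at [0.262, 0.622, 0.227] pointing down, gripper open.
Joint ranges: [-176.03, 176.03], [-82.01, 121.73], [-58.28, 71.71], [-173.87, 95.51], [-174.79, -0.11], [-173.66, 173.66]. Speed limits (degrees/s): [136.94, 136.94, 172.46, 180, 180, 180].

### API

Orientations are given as [roll, pitch, yaw] about the fixed x, y, z axes, in that order (R = Rz(yaw) Ry(pitch) Rx(roll)).
In Python, from plant import get_state, imaging, r, finder gives the robot as it stands.
- The arm moves only by the shell command python3 -m handwheel 'ROWS' [FORCE]. ROWS is JSON, a list of rows, each a list of 5 numbers: the closure, from 0 (fully open) to 1 (shut), then the shift along the world's x, y, z in cm, then the turn about the world's z in degrees. A call has 1 to 8 rows; each row is the pose to reach, as a shift and turn from the pose commanded when the call began; what a row does not reach only later rows make up. A row lasts 1/8 s, in which the tool goes at most 62.5 mm and 10.7 degrees, less where a joint would pass 70% of its speed; a pose out of reach is approached as far as the arm can. A call with a gripper value outside its range is refused whole. The fingers move at their own pace and stop on an object; FORCE is the grip in N (left out, the last holds). Time passes only in rows, so rows that repeat a pose let the fingers close. It gives the time, the measured TCP pose, the force, the opening and the grip force at its end, in the units of the state.
- get_state(): the state, without advancing time (a new reading comes with each control period).
- imaging.capture(name): name is "scene" or "top" or "wrist"; returns (picture, depth): 480x640x3 uint8, red, green, blue; 480x640 float32, m along the optical axis (not along the pixel's ray), 0 where there is no reading.
- imaging.get_calibration(name): a dict with "fx", "fy", "cx", "cy" (pixels), "rvec" (rotation vector, rad) and "tvec" (3), from world to camera coordinates, as OpenCV has them; the wrist camera has in their place "hand_eye" (4x4, takes a point from camera to tool coordinates, whose origin is the TCP and whose axes are the flange's). Camera axes: x right, y down, z forward; pixel columns grow to the right and rows downward; lengths in m; the calibration is good to about 2 mm. A picture is of the moment at which its call begins: read the wrist's pose just before it. get_calibration takes no time and is no camera call.
- r.close_job(): hands the job in; it is judged then, once.
Trained networks look in the newest picture that a camera, given by its name, has taken for a name from the list of things; names that differ only in an ending like _2 or _b are one class to them, and where a whole thing is asked for, a point or a joint stands for the part that bears it (a point fixed in the world has none). Each returns a list of dicts, best first, with "p" (0 to 1); they miss things now and then, are a little off and sometimes report something else, mostly with a low value. They report only what shows in the picture. A call takes as long as a camera call. They do not tell look-alikes from the thing itself.
- finder.cut_out(camera, query): "region" (480x640 bool, what is visible of it) and "pixel" ([column, row] in pixels, amid what is visible of it).
The state is a dict: "time_s": time; "joints": joint angles; "qd": joint speeds; "joint_torque": joint torques, N m; "tcp_pos": TCP position; "eef_rot": TCP orientation; "contact_force": force on the tool from outside, world axes, zero at the start; "moment": the same for the moment, N m; "gripper_width": finger opening in m; "gripper_force": force on a finger pad.
Only numpy, scipy, OpenCV 4.12 (cv2) and the standard library are available. Lean on these libraries where they do the work, as an engineer would, in place of code of your own. Each camera call takes 0.05 s, during which the arm holds its last target. There are 200 camera calls.

### The job

Lift the orange filter slide off its hook on the rack, lower it (do not drop it) plate first into the slot on top of the lamp house until it is fully home, and let go; only then flip the lamp's toggle switch over to on. Leave the other two filters hanging, do not shift or knock over anything else on the bench, and do not bump the camera post with the arm or the slide.

Things in the scene. Friction and masses are not known exactly. Their poses are not given: they have to be found in the camera images.
- orange_filter: The orange filter slide on a hook: aluminium, 8 mm thick (x), 152 tall (z), same front and back, about 140 g. Upwards: plate 76 wide (y), z 0 to 70 mm, with coloured pane; neck 48 wide with a closed opening 28 wide, z 70 to 102; solid coloured grip tab 48 wide, z 102 to 152. Origin: centre of its bottom edge; z up. The one to fit; on any hook.
- blue_filter: The blue filter slide on a hook: aluminium, 8 mm thick (x), 152 tall (z), same front and back, about 140 g. Upwards: plate 76 wide (y), z 0 to 70 mm, with coloured pane; neck 48 wide with a closed opening 28 wide, z 70 to 102; solid coloured grip tab 48 wide, z 102 to 152. Origin: centre of its bottom edge; z up.
- green_filter: The green filter slide on a hook: aluminium, 8 mm thick (x), 152 tall (z), same front and back, about 140 g. Upwards: plate 76 wide (y), z 0 to 70 mm, with coloured pane; neck 48 wide with a closed opening 28 wide, z 70 to 102; solid coloured grip tab 48 wide, z 102 to 152. Origin: centre of its bottom edge; z up.
- orange_filter_grip (a point): A point in the orange filter's grip tab, 138 mm above its bottom edge, 14 mm below its top (36 mm above the seat, 22 mm above the hook's lip while it hangs). Axes as the filter; pinch across x (8 mm thick). Fingertips reaching below the lip's top (174 mm above the bench) would strike the lip.
- filter_rack: Fixed bench rack, left or right of the middle, turned up to 0.4 rad. Origin on the bench. Base plate x -30 to 70, y -160 to 160, 12 mm thick. Rail along y, x 0 to 14, z 140 to 160 mm, on posts at y = +-145. Three hooks at y = -95, 0, 95 mm point along its own -x; the slides hang on them near x = -28 mm, square to the hook, bottom edge at z = 58 mm.
- hook_mid (a point): A hook of the rack (its y = 0 mm): point on top of its flat bar (the seat) midway, x = -28 mm, 160 mm above the bench; axes as the rack. Any of the three filters may hang here.
- hook_left (a point): A hook of the rack (its y = 95 mm): point on top of its flat bar (the seat) midway, x = -28 mm, 160 mm above the bench; axes as the rack. Any of the three filters may hang here.
- hook_right (a point): A hook of the rack (its y = -95 mm): point on top of its flat bar (the seat) midway, x = -28 mm, 160 mm above the bench; axes as the rack. Each bar is 14 mm wide, 6 thick, and ends in a lip at rack x = -50 to -55 mm, 14 mm above the seat. A slide comes off when raised 15 to 25 mm (no more: its opening is 32 tall), drawn along the rack's -x past the lip, then lifted.
- lamp_house: Fixed cream lamp house, box 170 (x) x 200 (y) x 110 mm tall, on the other side from the rack and turned by up to 0.5 rad. Origin: centre of its underside on the bench. In its top, centred at x = 0, y = 40 mm, is the filter slot; the toggle switch stands on the top about x = 0, y = -60 mm.
- slot_mouth (a point): Centre of the mouth of the filter slot, on the lamp house's top face (110 mm above the bench). The slot is upright, 13 mm wide (x of the lamp house) and 82 mm long (y of the lamp house), 55 mm deep, with a 3 mm chamfer. Axes as the lamp house.
- slot_floor (a point): Centre of the slot's floor, 55 mm straight below slot_mouth (55 mm above the bench); axes as the lamp house. A filter that is home stands with its origin here.
- lamp_switch (a joint): Toggle angle in rad, 0 off to 1 on; the hinge lies along the lamp house's y. At 0 the lever leans 0.5 rad to the lamp house's -x, at 1 0.5 rad to its +x. Light: about 0.02 N m (under 1 N at the knob); once past upright (0.5) it falls by its own weight to the nearer stop and stays.
- switch_tip (a point): Centre of the red cylindrical knob (20 mm diameter, 18 mm long along the lamp house's y) at the lever's tip, 68 mm from the hinge; lever rod 10 mm thick.
- switch_hinge (a point): Point on the toggle's hinge axis, 6 mm above the lamp house's top, at its x = 0, y = -60 mm. Axes as the lamp house.
- camera_post: Fixed camera post between rack and lamp house: base 90 x 90 x 12 mm, column 40 x 40 mm, grey camera 50 (x) x 62 (y) mm at z = 230 to 320 mm, knob to 340 mm. Origin: centre of its underside.
- reagent_bottle: Loose amber bottle, 52 mm diameter, 130 mm tall, standing 130 to 150 mm in front (-x) of the rack. Origin: centre of its underside.
- dish_stack: Loose stack of dishes, disc 88 mm diameter, 30 mm tall, in front of the rack. Origin: centre of its underside.
- tip_box: Loose blue pipette tip box 80 (x) x 120 (y) x 63 mm tall, in front (-x) of the lamp house. Origin: centre of its underside.
- screwdriver: Loose screwdriver lying along its x, 170 mm long, under 40 mm tall, between rack and lamp house. Origin: on the bench under its middle.
- beaker: Loose beaker 68 mm diameter, 85 mm tall, behind the camera post. Origin: centre of its underside.
- white_jar: Loose white jar 60 mm diameter, 70 mm tall, behind the camera post. Origin: centre of its underside.
Mind the look-alikes: they are no part of the job. Of the things that look like the beaker, the smallest one is meant.

How it is judged (in metres and radians):
On the way, in this order (a step that is already met when the one before it is completed fails the run):
1. the orange filter is lifted off its hook, clear of the lip (x of orange_filter in the frame of filter_rack below -0.065 m), for 0.05 s.
2. the orange filter is fully home in the slot and let go, the switch still off (x of orange_filter in the frame of slot_floor between -0.005 and 0.005 m and y of orange_filter in the frame of slot_floor between -0.007 and 0.007 m and z of orange_filter in the frame of slot_floor below 0.005 m and angle between orange_filter's own z axis and vertical below 0.12 rad and value of joint lamp_switch below 0.4 rad and contact force between the fingers and orange_filter below 0.1 N), for 0.1 s.
3. the switch is flipped to on (value of joint lamp_switch above 0.9 rad), for 0.2 s.
At the end, for the whole second after the job is handed in: Orange filter in the slot: within 5 mm of its floor, 5 mm across and 7 mm along of its centre, tilt under 0.12 rad, at rest; switch above 0.9 rad; blue and green filters within 25 mm and every bystander within 30 mm of the start, bottle, beaker and jar upright (x of orange_filter in the frame of slot_floor between -0.005 and 0.005 m and y of orange_filter in the frame of slot_floor between -0.007 and 0.007 m and z of orange_filter in the frame of slot_floor below 0.005 m and angle between orange_filter's own z axis and vertical below 0.12 rad and value of joint lamp_switch above 0.9 rad and linear speed of orange_filter below 0.02 m/s and distance of each of blue_filter, green_filter from where it was at the start of the episode below 0.025 m and distance of each of reagent_bottle, dish_stack, tip_box, screwdriver, beaker, white_jar from where it was at the start of the episode below 0.03 m and angle between each of reagent_bottle, beaker, white_jar's own z axis and vertical below 0.3 rad); the robot touches nothing.
It fails at once if switch turned on (past 0.5) while the orange filter is not home (value of joint lamp_switch above 0.5 rad and z of orange_filter in the frame of slot_floor above 0.008 m).
It fails at once if orange filter dropped: faster than 0.6 m/s inside the slot, or fallen on the bench (bottom edge below 30 mm) (height (world z) of orange_filter below 0.03 m or (x of orange_filter in the frame of slot_floor between -0.01 and 0.01 m and y of orange_filter in the frame of slot_floor between -0.02 and 0.02 m and z of orange_filter in the frame of slot_floor below 0.05 m and linear speed of orange_filter above 0.6 m/s)).
It fails at once if blue or green filter moved by more than 40 mm (distance of any of blue_filter, green_filter from where it was at the start of the episode above 0.04 m).
It fails at once if a bystander moved by more than 40 mm or knocked over (distance of any of reagent_bottle, dish_stack, tip_box, screwdriver, beaker, white_jar from where it was at the start of the episode above 0.04 m or angle between any of reagent_bottle, beaker, white_jar's own z axis and vertical above 0.6 rad).
It fails at once if camera post bumped (more than 10 N by arm, fingers or slide) (contact force between any of the arm, the fingers, orange_filter and camera_post above 10 N).
It also fails if it takes over 58 s, if anything falls off the work surface, if the arm or the gripper's body presses on something with over 40 N, if the wrist force passes 120 N, or if a joint passes its speed limit or range.

## Working session

There is one attempt and no reset: what is moved stays moved. The work goes in short steps, Python scripts to look and compute and a shell command to move; the robot and the scene stay as the last step left them, time stands still between calls to the robot, and variables do not carry over. Pictures are saved under pics/ and viewed, at most 10 in all, crops included, and the job is handed in when it is done.

```bash
mkdir -p pics; cat > h.py <<'E'
import numpy as np, cv2
from plant import get_state, imaging, r, finder
def world(cam, d=None, st=None):
    c=imaging.get_calibration(cam)
    v,u=np.mgrid[0:480,0:640]
    P=np.stack([(u-c['cx'])/c['fx']*d,(v-c['cy'])/c['fy']*d,d],-1)
    if 'rvec' in c:
        R=cv2.Rodrigues(np.array(c['rvec'],float))[0]; return (P-np.array(c['tvec']).ravel())@R
    from scipy.spatial.transform import Rotation as Ro
    H=np.array(c['hand_eye']); R=Ro.from_euler('xyz',st['eef_rot'],degrees=True).as_matrix()
    return (P@H[:3,:3].T+H[:3,3])@R.T+np.array(st['tcp_pos'])
def shot(cam,name):
    st=get_state(); im,d=imaging.capture(cam); cv2.imwrite(f'pics/{name}.png',im[:,:,::-1]); W=world(cam,d,st); W[d==0]=np.nan
    np.save(f'pics/{name}.npy',W); return im,W,st
E
python3 - <<'E'
from h import *
print(get_state())
for c in ('top','scene'):
    im,W,st=shot(c,c)
    for q in ('orange_filter','blue_filter','green_filter','filter_rack','lamp_house','lamp_switch','camera_post','reagent_bottle','dish_stack','tip_box','screwdriver','beaker','white_jar'):
        for o in finder.cut_out(c,q)[:3]:
            p=W[o['region']]; 
            print(c,q,round(o['p'],2),np.round(o['pixel']),np.round(np.nanmedian(p,0),3),np.round(np.nanpercentile(p,[3,97],axis=0),3).tolist())
E
```

```text
{'time_s': 0.0, 'joints': array([ 8.36578065e+01,  2.05896840e+01,  6.33299649e-01, -2.06593144e-02,
       -7.01368767e+01, -1.65063887e+01]), 'qd': array([-0.00658307, -0.0555375 ,  0.03191289, -0.03616138,  0.02159956,
       -0.03308266]), 'joint_torque': array([ 7.34117912e-04, -5.82710373e+01,  2.93064415e+01,  6.99800581e+00,
        6.95346709e-03, -1.59070282e-04]), 'tcp_pos': array([0.26193611, 0.62155859, 0.22563717]), 'eef_rot': array([ 1.79905064e+02, -7.87937916e-03, -2.28556110e+01]), 'contact_force': array([ 0.60928977, -0.09208711, -0.41139978]), 'moment': array([ 0.00322941,  0.04543575, -0.01779847]), 'gripper_force': 0.0, 'gripper_width': 0.08768061693611064}
top blue_filter 0.57 [500. 262.] [ 0.494 -0.387  0.165] [[0.488, -0.423, 0.001], [0.501, -0.364, 0.213]]
top green_filter 0.61 [408. 277.] [ 0.462 -0.206  0.197] [[0.455, -0.241, 0.07], [0.471, -0.178, 0.213]]
top filter_rack 0.8 [436. 244.] [ 0.526 -0.297  0.013] [[0.467, -0.44, 0.008], [0.585, -0.151, 0.163]]
top lamp_house 0.75 [169. 250.] [0.513 0.265 0.109] [[0.426, 0.171, 0.048], [0.596, 0.365, 0.116]]

[... 2784 characters left out ...]
p_box 0.74 [146. 314.] [ 0.444 -0.439  0.028] [[0.39, -0.459, 0.003], [0.467, -0.388, 0.033]]
scene screwdriver 0.63 [294. 243.] [0.362 0.008 0.022] [[0.316, -0.0, 0.011], [0.404, 0.02, 0.029]]
scene screwdriver 0.35 [214. 310.] [ 0.529 -0.311  0.014] [[0.472, -0.448, 0.005], [0.59, -0.151, 0.161]]
scene beaker 0.7 [344. 328.] [ 0.762 -0.099  0.058] [[0.721, -0.128, 0.003], [0.785, -0.066, 0.086]]
scene beaker 0.67 [244. 376.] [ 0.794 -0.358  0.076] [[0.738, -0.396, 0.006], [0.822, -0.316, 0.114]]
scene beaker 0.56 [291. 344.] [ 0.756 -0.231  0.078] [[0.7, -0.268, 0.007], [0.784, -0.188, 0.114]]
scene white_jar 0.92 [400. 306.] [0.764 0.046 0.047] [[0.727, 0.028, 0.003], [0.78, 0.08, 0.073]]
```

```bash
python3 - <<'E'
import numpy as np, cv2
for c in ('top','scene'):
    W=np.load(f'pics/{c}.npy'); im=cv2.imread(f'pics/{c}.png').astype(int)
    x,y,z=W[...,0],W[...,1],W[...,2]
    # lamp house top
    m=(z>.104)&(z<.115)&(x>.38)&(x<.65)&(y>.1)&(y<.42)
    p=W[m][:,:2].astype(np.float32)
    R=cv2.minAreaRect(p*1000); print(c,'lamp top',m.sum(),R,'z',np.median(W[m][:,2]))
    m=(z>.12)&(x>.4)&(x<.6)&(y>.15)&(y<.4)
    print('lever',m.sum(),np.nanmedian(W[m],0),np.percentile(W[m&(z>.165)],[2,50,98],axis=0).round(4).tolist())
    # filters tabs
    for n,x0,y0 in (('o',.477,-.3),('b',.494,-.39),('g',.463,-.208)):
        m=(z>.178)&(z<.25)&(abs(y-y0)<.045)&(abs(x-x0)<.03)
        p=W[m]; print(n,m.sum(),p.mean(0).round(4), cv2.minAreaRect((p[:,:2]*1000).astype(np.float32)), p[:,2].max())
    # rail
    m=(z>.152)&(z<.166)&(x>.48)&(x<.56)&(y>-.47)&(y<-.13)
    p=W[m]; print('rail',m.sum(),cv2.minAreaRect((p[:,:2]*1000).astype(np.float32)))
    m=(z>.22)&(x>.5)&(abs(y)<.12); p=W[m]; print('post',p.min(0),p.max(0),cv2.minAreaRect((p[:,:2]*1000).astype(np.float32)))
a=cv2.imread('pics/top.png')[150:390,90:560]; cv2.imwrite('pics/a.png',cv2.resize(a,None,fx=1.7,fy=1.7))
E
```

```text
top lamp top 7488 ((516.7384033203125, 272.1137390136719), (170.30108642578125, 201.44252014160156), 3.0756518840789795) z 0.10938226558373962
lever 170 [0.49193913 0.20903273 0.17915383] [[0.4785, 0.201, 0.17], [0.4879, 0.209, 0.1828], [0.4974, 0.2183, 0.1881]]
o 142 [ 0.476  -0.3062  0.2061] ((469.0043640136719, -309.5943603515625), (22.37177848815918, 48.77268981933594), 8.302569389343262) 0.21634800979361998
b 139 [ 0.4949 -0.3971  0.2063] ((495.271240234375, -400.9269104003906), (8.020149230957031, 47.9577522277832), 8.142854690551758) 0.21594517679809017
g 137 [ 0.4628 -0.2131  0.2061] ((455.0206604003906, -215.94631958007812), (23.796844482421875, 48.59367752075195), 8.966310501098633) 0.213883613188892
rail 1444 ((495.11859130859375, -305.3699035644531), (59.35947036743164, 304.6882019042969), 9.009734153747559)
post [ 0.58948628 -0.06001354  0.23453766] [0.64415653 0.00459732 0.34385874] ((616.8177490234375, -27.882408142089844), (50.30686950683594, 61.87705993652344), 5.843877792358398)
scene lamp top 2385 ((516.617919921875, 276.035888671875), (179.6349334716797, 208.71382
[... 230 characters left out ...]
-306.3485107421875), (13.70238208770752, 50.052833557128906), 9.376791954040527) 0.21208367910887663
b 326 [ 0.4972 -0.3989  0.1961] ((496.3675537109375, -398.59625244140625), (14.538213729858398, 49.523773193359375), 10.058979988098145) 0.21202813393058326
g 261 [ 0.4642 -0.213   0.1966] ((462.1117248535156, -211.9619140625), (15.648839950561523, 51.456363677978516), 5.910012722015381) 0.21290544121724578
rail 1110 ((503.1861267089844, -300.52593994140625), (52.83871078491211, 305.5698547363281), 8.797162055969238)
post [ 0.588069   -0.06066466  0.22004539] [0.64691302 0.0091175  0.34334675] ((615.905517578125, -25.999526977539062), (57.93984603881836, 66.8584976196289), 5.2521891593933105)
```

View pics/a.png

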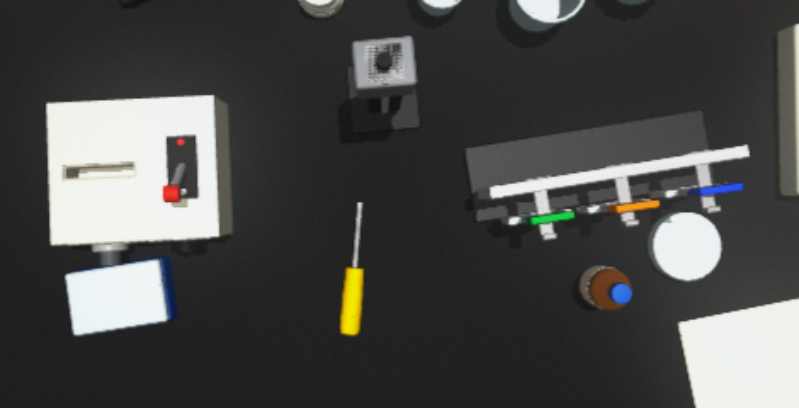

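View pics/scene.png

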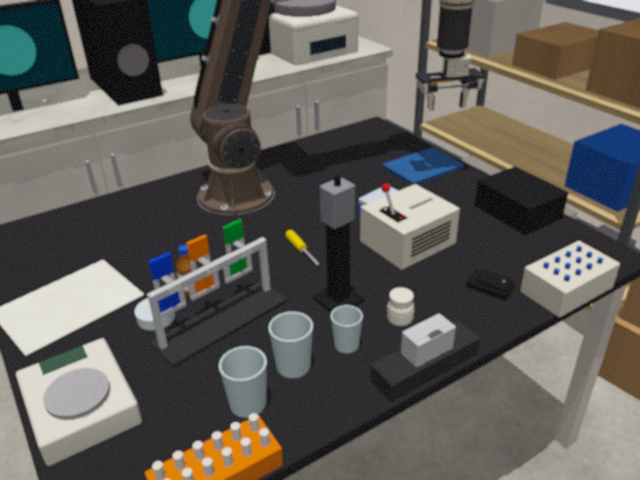

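The orange slide hangs on the middle hook (at about 632,207 in the crop). The slot is at about (98,171) and the red knob at about (172,193), leaning to -x, so the switch is off. I'll go over the lamp first for a close look at the slot with the wrist camera.

```bash
python3 -m handwheel '[[0,0,0,5,0],[0,2,-4,9,-9],[0,5,-9,12,-18],[0,9,-14,14,-27],[0,13,-19,15,-36],[0,17,-25,15,-45],[0,20,-31,15,-54],[0,20,-31,15,-58]]'; python3 -m handwheel '[[0,0,0,0,0],[0,0,0,0,0],[0,0,0,0,0]]'; python3 - <<'E'
from h import *
print(imaging.get_calibration('wrist'))
im,W,st=shot('wrist','w1'); print(st['tcp_pos'],st['eef_rot'],st['joints'])
E
```

```text
time_s: 2.4
tcp_pos: [0.4632, 0.3091, 0.3772]
eef_rot: [-180.0, 0.0, -81.2]
contact_force: [0.6, -0.7, -0.3]
gripper_width: 0.0878
gripper_force: 0.0
time_s: 2.78
tcp_pos: [0.4617, 0.3128, 0.3764]
eef_rot: [180.0, -0.0, -80.7]
contact_force: [0.5, 0.1, -0.1]
gripper_width: 0.0875
gripper_force: 0.0
{'fx': 426.18812931350345, 'fy': 426.18812931350345, 'cx': 322.6267234858433, 'cy': 247.12974295082165, 'hand_eye': array([[-1.22969175e-03, -9.64229153e-01, -2.65067214e-01,
         7.04081540e-02],
       [ 9.99999243e-01, -1.17639683e-03, -3.59813256e-04,
        -3.66792442e-04],
       [ 3.51182014e-05, -2.65067456e-01,  9.64229870e-01,
        -1.58800294e-01],
       [ 0.00000000e+00,  0.00000000e+00,  0.00000000e+00,
         1.00000000e+00]])}
[0.46169923 0.31283866 0.37638481] [ 1.79985252e+02 -4.47337246e-03 -8.07490942e+01] [ 5.42308415e+01  5.93147909e+00  6.43140595e-01 -7.29146145e-03
 -8.47252557e+01 -4.49792651e+01]
```

View pics/w1.png

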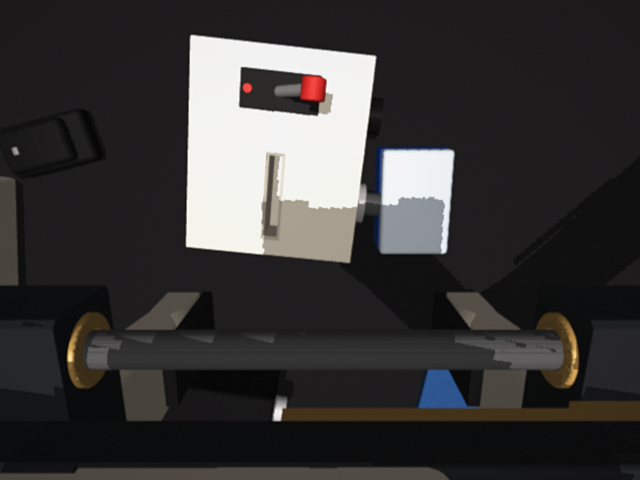

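The wrist picture shows the slot at about (273,195) and the lever knob at (313,88). Next I'll work out the slot rectangle.

```bash
python3 - <<'E'
import numpy as np, cv2
from plant import imaging
W=np.load('pics/w1.npy'); z=W[...,2]
m=np.zeros((480,640),bool); m[35:265,180:380]=1
t=m&(abs(z-.11)<.006); print('top z',np.median(W[t][:,2]), cv2.minAreaRect((W[t][:,:2]*1000).astype(np.float32)), t.sum())
s=np.zeros_like(m); s[145:250,255:295]=1
s&=(z<.105)
# project hole pixels' rays onto z=.11 plane: camera centre
from scipy.spatial.transform import Rotation as Ro
c=imaging.get_calibration('wrist');H=c['hand_eye'];R=Ro.from_euler('xyz',[179.985,-.0045,-80.749],degrees=True).as_matrix();T=np.array([.461699,.312839,.376385])
C=R@H[:3,3]+T; print('cam',C)
p=W[s]; q=C+(p-C)*((C[2]-.11)/(C[2]-p[:,2:3]))
print(s.sum(),cv2.minAreaRect((q[:,:2]*1000).astype(np.float32)),q.mean(0))
im=cv2.imread('pics/w1.png'); g=im.max(2); print(g[180,258:292],np.round(z[180,258:292],3)); print(g[145:160,272],g[230:246,270])
k=(z>.165)&m; print('knob',np.percentile(W[k],[2,50,98],axis=0).round(4).tolist())
E
```

```text
top z 0.11080547798619711 ((515.353759765625, 275.8377685546875), (170.69003295898438, 200.91592407226562), 3.1643638610839844) 33779
cam [0.47341884 0.24342452 0.53519078]
1008 ((512.6155395507812, 314.91473388671875), (12.74248218536377, 80.8737564086914), 3.1887149810791016) [0.5126298  0.31380854 0.11      ]
[244 244 244 244 245 244 230 211 204 170 105  74  73  71  95 154 172 170
 170 179 203 239 241 230 227 236 243 245 244 244 244 244 244 244] [0.112 0.112 0.11  0.111 0.111 0.112 0.111 0.11  0.109 0.107 0.1   0.09
 0.082 0.071 0.061 0.056 0.055 0.056 0.056 0.057 0.056 0.055 0.058 0.108
 0.11  0.11  0.11  0.111 0.11  0.111 0.111 0.111 0.11  0.11 ]
[244 244 244 244 244 245 242 233 211 191 144  86  69  73  73] [ 87  86  87  87  86  95 117 135 138 148 162 169 170 168 168 169]
knob [[0.4765, 0.2055, 0.173], [0.4859, 0.2143, 0.1847], [0.4958, 0.2228, 0.1873]]
```

```bash
python3 -m handwheel '[[0,-2,-6,0,0],[0,-3,-12,0,0],[0,-3,-18,0,0],[0,-3,-24,0,0],[0,-3,-30,0,0],[0,-3,-36,0,0],[0,-2,-42,0,0],[0,-1,-48,0,0]]'; python3 -m handwheel '[[0,1,-5,0,0],[0,2.4,-10,0,0],[0,2.4,-10,0,0],[0,2.4,-10,0,0],[0,2.4,-10,0,0]]'; python3 - <<'E'
from h import *
im,W,st=shot('wrist','w2'); print(st['tcp_pos'],st['eef_rot'],st['joints'])
x,y,z=W[...,0],W[...,1],W[...,2]
for n,x0,y0 in (('o',.477,-.306),('b',.496,-.398),('g',.464,-.213)):
    m=(z>.205)&(z<.22)&(abs(y-y0)<.04)&(abs(x-x0)<.02)
    p=W[m]
    if len(p): print(n,m.sum(),p.mean(0).round(4), cv2.minAreaRect((p[:,:2]*1000).astype(np.float32)))
m=(z>.154)&(z<.166)&(x>.48)&(x<.56)&(y>-.45)&(y<-.15)
p=W[m]; print('rail',m.sum(),cv2.minAreaRect((p[:,:2]*1000).astype(np.float32)))
E
```

```text
time_s: 3.82
tcp_pos: [0.4523, -0.1694, 0.377]
eef_rot: [-179.9, -0.0, -80.7]
contact_force: [1.3, 0.9, 0.9]
gripper_width: 0.0873
gripper_force: 0.0
time_s: 4.45
tcp_pos: [0.4762, -0.2669, 0.3769]
eef_rot: [-180.0, -0.0, -80.8]
contact_force: [0.1, -0.0, -0.9]
gripper_width: 0.0874
gripper_force: 0.0
[ 0.47623622 -0.26694508  0.37690509] [-1.79965630e+02 -6.74618064e-03 -8.07544904e+01] [-8.70731416e+00  4.70707261e+00 -6.65908712e-01 -4.19498484e-03
 -8.45922426e+01  1.79532199e+01]
o 674 [ 0.4756 -0.3063  0.2105] ((475.4532470703125, -305.707763671875), (7.946140766143799, 47.48699188232422), 8.234687805175781)
b 849 [ 0.4947 -0.3986  0.2105] ((494.5595703125, -398.2542724609375), (7.7133941650390625, 47.57295608520508), 9.145574569702148)
g 562 [ 0.4625 -0.2131  0.2105] ((462.2451477050781, -212.20892333984375), (7.439189910888672, 47.60750198364258), 9.26746940612793)
rail 7134 ((496.5775146484375, -291.59600830078125), (60.235538482666016, 283.28448486328125), 6.936939716339111)
```

View pics/w2.png

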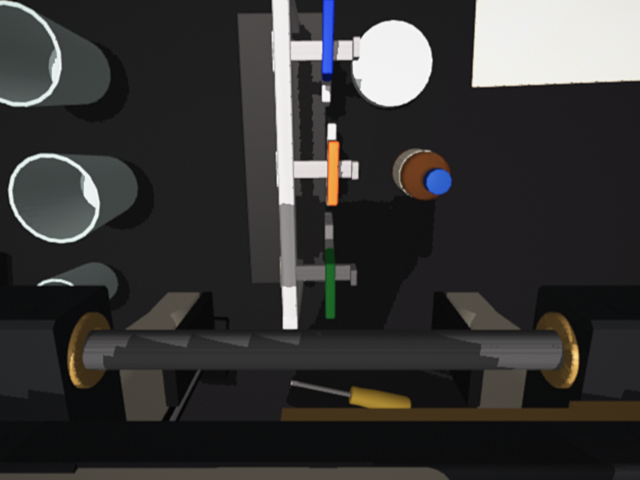

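The orange tab is at about (333,172), square to the hook, with the measured centre at (0.4755, -0.306). I'll go down on it.

```bash
python3 -m handwheel '[[0,0,-3.9,0,0],[0,0,-3.9,-5,0],[0,0,-3.9,-10,0],[0,0,-3.9,-14,0],[0,0,-3.9,-17,0],[0,0,-3.9,-19,0],[0,0,-3.9,-19.7,0],[0,0,-3.9,-19.7,0]]' 15; python3 -m handwheel '[[0,0,0,0,0],[0,0,0,0,0]]'
```

```text
time_s: 5.5
tcp_pos: [0.4764, -0.3066, 0.1801]
eef_rot: [-180.0, -0.0, -80.8]
contact_force: [1.1, -0.2, 0.4]
gripper_width: 0.0876
gripper_force: 0.0
time_s: 5.75
tcp_pos: [0.4766, -0.3071, 0.1805]
eef_rot: [-179.9, -0.0, -80.8]
contact_force: [-0.0, -0.2, -0.6]
gripper_width: 0.0879
gripper_force: 0.0
```

Now close, shifting x by -1 mm to centre on the tab.

```bash
python3 -m handwheel '[[0.5,-0.1,0,-0.1,0],[0.8,-0.1,0,-0.1,0],[1,-0.1,0,-0.1,0],[1,-0.1,0,-0.1,0],[1,-0.1,0,-0.1,0],[1,-0.1,0,-0.1,0],[1,-0.1,0,-0.1,0],[1,-0.1,0,-0.1,0]]' 30
```

```text
time_s: 6.75
tcp_pos: [0.4751, -0.307, 0.1786]
eef_rot: [-180.0, -0.0, -80.9]
contact_force: [-0.5, 0.3, -0.0]
gripper_width: 0.0136
gripper_force: 0.0
```

```bash
python3 -m handwheel '[[1,0,0,0,0],[1,0,0,0,0],[1,0,0,0,0],[1,0,0,0,0]]' 30
```

```text
time_s: 7.25
tcp_pos: [0.4751, -0.307, 0.1786]
eef_rot: [180.0, 0.0, -80.8]
contact_force: [0.7, -0.3, 0.4]
gripper_width: 0.0072
gripper_force: 30.0
```

Gripped. Lift 2 cm, draw 5.2 cm along the rack's -x, then lift clear.

```bash
python3 -m handwheel '[[1,0,0,0.7,0],[1,0,0,1.4,0],[1,0,0,2,0],[1,0,0,2,0],[1,-1.5,-0.25,2,0],[1,-3,-0.5,2,0],[1,-4.4,-0.75,2,0],[1,-5.1,-0.87,2,0]]'; python3 -m handwheel '[[1,0,0,0,0],[1,0,0,2,0],[1,0,0,6,0],[1,0,0,11,0],[1,0,0,15,0],[1,0,0,15,0]]'; python3 - <<'E'
from h import *
im,W,st=shot('wrist','w3')
x,y,z=W[...,0],W[...,1],W[...,2]
for n,x0,y0 in (('b',.496,-.398),('g',.464,-.213)):
    m=(z>.205)&(z<.22)&(abs(y-y0)<.04)&(abs(x-x0)<.02)
    p=W[m]
    if len(p): print(n,m.sum(),p.mean(0).round(4))
E
```

```text
time_s: 8.25
tcp_pos: [0.4228, -0.3159, 0.1987]
eef_rot: [-180.0, -0.0, -80.9]
contact_force: [-0.1, 0.1, -2.0]
gripper_width: 0.0078
gripper_force: 30.0
time_s: 9.0
tcp_pos: [0.4258, -0.3165, 0.3522]
eef_rot: [-179.7, -0.2, -80.8]
contact_force: [0.5, 0.4, -2.2]
gripper_width: 0.008
gripper_force: 30.0
b 971 [ 0.4943 -0.3991  0.2103]
```

View pics/w3.png

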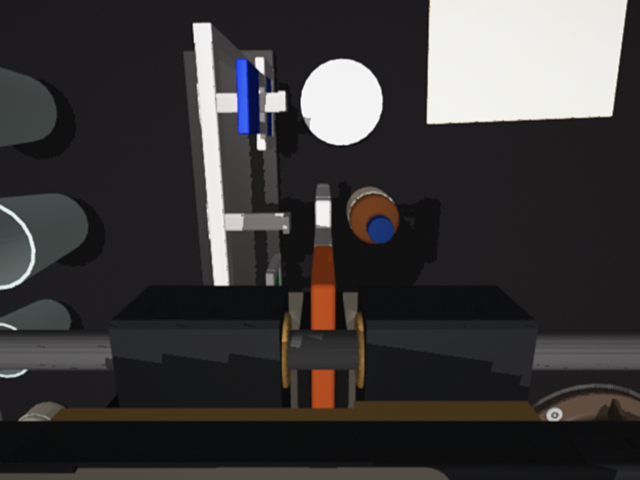

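The slide is held upright in the fingers, with its plate edge towards the camera at (323,200). The bottle and the other slides are untouched. Next I'll get its pose in the tool frame.

```bash
python3 - <<'E'
from h import *
from scipy.spatial.transform import Rotation as Ro
W=np.load('pics/w3.npy'); R=Ro.from_euler('xyz',[-179.7,-.2,-80.8],degrees=True).as_matrix()
L=(W-np.array([.4258,-.3165,.3522]))@R*1000
m=np.zeros((480,640),bool); m[180:415,300:345]=1
m&=(L[...,2]>-40)&(L[...,2]<130)&(abs(L[...,1])<14)&(abs(L[...,0])<60)
p=L[m]
for a in range(-40,125,10):
    q=p[(p[:,2]>=a)&(p[:,2]<a+10)]
    if len(q)>8: print(a,len(q),'x',np.percentile(q[:,0],[5,50,95]).round(1),'y',np.percentile(q[:,1],[3,50,97]).round(1))
print(p[:,2].max())
E
```

```text
-40 2153 x [-19.9   8.9  22.1] y [-4.5 -0.6  3.5]
-30 502 x [ 8.3  9.2 23.4] y [-7.8 -0.6  6.6]
-20 435 x [ 8.3  9.8 23.4] y [-8.5 -1.   7.1]
-10 316 x [ 8.4 15.9 23.3] y [-8.3 -0.7  7.2]
0 133 x [22.3 23.1 23.4] y [-4.3 -0.3  3.2]
10 118 x [22.4 23.  23.3] y [-4.1 -0.3  3.3]
20 97 x [22.6 23.  23.3] y [-4.2 -0.7  3.2]
30 88 x [22.3 23.  23.3] y [-4.  -0.3  3.4]
40 275 x [22.9 27.7 35.9] y [-3.7 -0.3  3.2]
50 284 x [23.8 31.4 37.1] y [-4.3 -0.7  3.3]
60 41 x [36.2 37.  37.2] y [-4.3 -0.2  3.3]
70 40 x [36.8 37.  37.1] y [-4.  -0.5  3.1]
80 29 x [36.5 37.  37.1] y [-4.2 -0.2  3.2]
90 29 x [36.3 36.9 37.1] y [-4.4 -0.8  2.9]
100 24 x [36.5 37.  37.1] y [-3.9 -0.2  3.1]
110 21 x [36.7 36.9 37. ] y [-3.7 -0.2  2.6]
117.70141524027211
```

```bash
python3 -m handwheel '[[1,0,4,0,0],[1,0,9,0,0],[1,0,14.5,0,0],[1,0,20,0,0],[1,0,25.5,0,0],[1,0,31,0,0],[1,0,36.5,0,0],[1,0,41.5,0,0]]'; python3 -m handwheel '[[1,2,5.5,0,-1],[1,4,11,0,-3],[1,6,16.5,0,-5],[1,7.5,22,0,-6],[1,8.7,27,0,-6],[1,8.7,27.5,0,-6],[1,8.7,27.5,-5,-6],[1,8.7,27.5,-9,-6]]';python3 -m handwheel '[[1,0,0,-1,0],[1,0,0,-1,0],[1,0,0,-1,0]]'; python3 - <<'E'
from h import *
im,W,st=shot('wrist','w4'); print(st['tcp_pos'],st['eef_rot'])
E
```

```text
time_s: 10.05
tcp_pos: [0.4234, 0.1012, 0.3475]
eef_rot: [179.9, -0.0, -80.8]
contact_force: [2.1, 0.4, -1.6]
gripper_width: 0.0082
gripper_force: 30.0
time_s: 11.05
tcp_pos: [0.5102, 0.3736, 0.2556]
eef_rot: [179.9, -0.1, -86.9]
contact_force: [-0.2, -0.3, -0.5]
gripper_width: 0.008
gripper_force: 30.0
time_s: 11.42
tcp_pos: [0.5119, 0.3748, 0.2506]
eef_rot: [-179.9, 0.1, -86.8]
contact_force: [-0.2, 0.1, -1.4]
gripper_width: 0.0082
gripper_force: 30.0
[0.51192348 0.37480734 0.25058776] [-1.79867997e+02  1.02190349e-01 -8.68448659e+01]
```

View pics/w4.png

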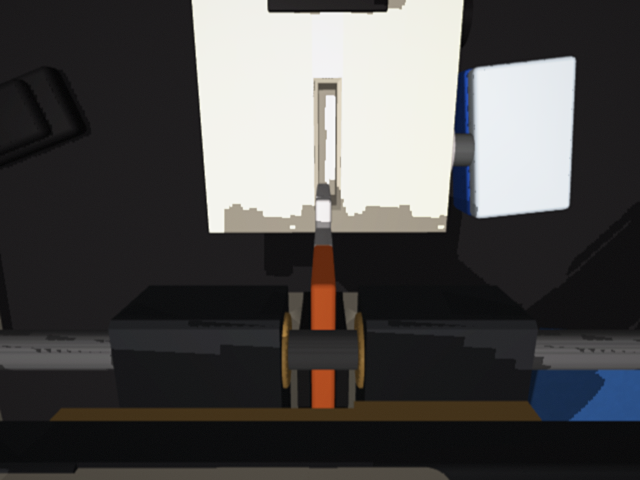

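The slot spans columns 314–341, with its far end at row 78; the slide's edge is at (323,190). Next I'll measure the offset between them.

```bash
python3 - <<'E'
from h import *
from scipy.spatial.transform import Rotation as Ro
W=np.load('pics/w4.npy'); z=W[...,2]; im=cv2.imread('pics/w4.png')
c=imaging.get_calibration('wrist');H=c['hand_eye'];R=Ro.from_euler('xyz',[-179.868,.102,-86.845],degrees=True).as_matrix();T=np.array([.511923,.374807,.250588])
C=R@H[:3,3]+T
t=np.zeros_like(z,bool); t[20:70,210:440]=1; zt=np.median(z[t]); print('top z',zt)
v,u=np.mgrid[0:480,0:640]
D=np.stack([(u-c['cx'])/c['fx'],(v-c['cy'])/c['fy'],np.ones(u.shape)],-1)@H[:3,:3].T@R.T
Q=(C+D*((zt-C[2])/D[...,2:3]))
Lq=(Q-T)@R*1000
g=im.max(2)
for row in (110,140,165):
    print(row,'g',g[row,308:348].tolist()); print((z[row,308:348]*1000).round().tolist())
    print('toolx',Lq[row,328,0],'tooly at cols',Lq[row,[310,320,330,340],1].round(2), 'wx',(Q[row,[310,340],0]*1000).round(1))
print('end col328',g[72:92,322].tolist(),(z[72:92,322]*1000).round().tolist(),'toolx rows 72,82,92',Lq[[72,82,92],322,0].round(2))
h=np.zeros_like(t); h[74:180,308:348]=1
h&=(z<zt-.006); a=Lq[h]; print(cv2.minAreaRect(a[:,:2].astype(np.float32)))
L=(W-T)@R*1000
m=np.zeros_like(t); m[180:300,300:345]=1
m&=(L[...,2]>0)&(L[...,2]<125)&(abs(L[...,1])<14)&(L[...,0]<50)
for lo,hi in ((0,35),(62,120)):
    p=L[m&(L[...,2]>lo)&(L[...,2]<hi)]; print('slide',len(p),np.percentile(p[:,0],[50,95]),np.percentile(p[:,1],[3,50,97]),p[:,2].max())
E
```

```text
top z nan
110 g [244, 244, 244, 245, 243, 229, 208, 205, 204, 175, 131, 155, 172, 171, 170, 167, 191, 242, 247, 245, 244, 245, 244, 244, 245, 247, 247, 180, 133, 205, 226, 225, 225, 231, 242, 244, 244, 244, 244, 244]
[110.0, 111.0, 110.0, 112.0, 111.0, 111.0, 110.0, 109.0, 108.0, 107.0, 70.0, 55.0, 56.0, 56.0, 56.0, 56.0, 57.0, 57.0, 57.0, 56.0, 55.0, 54.0, 55.0, 56.0, 56.0, 55.0, 56.0, 66.0, 92.0, 108.0, 107.0, 110.0, 110.0, 110.0, 112.0, 110.0, 110.0, 111.0, 110.0, 111.0]
toolx nan tooly at cols [nan nan nan nan] wx [nan nan]
140 g [244, 244, 244, 245, 244, 234, 214, 205, 207, 195, 145, 155, 171, 172, 172, 170, 169, 190, 239, 247, 245, 245, 244, 244, 245, 247, 246, 163, 123, 206, 228, 226, 227, 236, 243, 244, 244, 244, 244, 244]
[113.0, 112.0, 111.0, 111.0, 111.0, 110.0, 109.0, 110.0, 108.0, 108.0, 79.0, 55.0, 56.0, 56.0, 56.0, 57.0, 55.0, 56.0, 55.0, 56.0, 55.0, 55.0, 55.0, 56.0, 57.0, 55.0, 55.0, 71.0, 98.0, 107.0, 109.0, nan, 110.0, 111.0, 111.0, 112.0, 111.0, 112.0, 111.0, 112.0]
toolx nan tooly at cols [nan nan nan nan] wx [nan nan]
165 g [244, 244, 244, 245, 245, 239, 219, 20
[... 268 characters left out ...]
, 56.0, 55.0, 56.0, 56.0, 57.0, nan, 56.0, 55.0, 57.0, 56.0, 55.0, 75.0, 102.0, 108.0, 109.0, 109.0, 110.0, 111.0, 109.0, 111.0, 110.0, 110.0, 110.0, 110.0]
toolx nan tooly at cols [nan nan nan nan] wx [nan nan]
end col328 [244, 244, 244, 245, 245, 229, 188, 196, 204, 203, 177, 116, 81, 80, 81, 80, 82, 107, 147, 170] [111.0, 111.0, 110.0, 111.0, 110.0, 111.0, 110.0, 109.0, 110.0, 108.0, 107.0, 105.0, 100.0, 93.0, 86.0, 78.0, 71.0, 64.0, 57.0, 56.0] toolx rows 72,82,92 [nan nan nan]
((0.0, 0.0), (0.0, 0.0), 0.0)
slide 388 [23.13181642 23.40905076] [-4.06109493 -0.19583059  3.38210755] 34.97726080609026
slide 175 [37.07215022 37.25115514] [-3.88202579 -0.12486179  3.51157299] 117.3016904015139
```

```bash
python3 - <<'E'
from h import *
from scipy.spatial.transform import Rotation as Ro
c=imaging.get_calibration('wrist');H=c['hand_eye'];R=Ro.from_euler('xyz',[-179.868,.102,-86.845],degrees=True).as_matrix();T=np.array([.511923,.374807,.250588])
C=R@H[:3,3]+T
def q(u,v,z=.1105):
    D=R@H[:3,:3]@np.array([(u-c['cx'])/c['fx'],(v-c['cy'])/c['fy'],1]); Q=C+D*((z-C[2])/D[2]); return Q*1000,(Q-T)@R*1000
for v,a,b in ((110,313,341.7),(140,313.3,341.5),(165,313.7,341.2)):
    (A,la),(B,lb)=q(a,v),q(b,v); print(v,la.round(2),lb.round(2),'mid tool',((la+lb)/2).round(2),'world',((A+B)/2).round(2))
print('end outer',[x.round(2) for x in q(327,77.2)],'inner(z-3)',[x.round(2) for x in q(327,82.5,.1075)])
E
```

```text
110 [ 83.24  -6.7  139.96] [ 83.22  12.47 139.91] mid tool [ 83.23   2.89 139.93] world [513.93 291.81 110.5 ]
140 [ 63.8   -6.63 139.99] [ 63.78  12.54 139.95] mid tool [ 63.79   2.95 139.97] world [512.79 311.22 110.5 ]
165 [ 47.06  -6.48 140.02] [ 47.04  12.51 139.98] mid tool [ 47.05   3.02 140.  ] world [511.81 327.93 110.5 ]
end outer [array([515.32, 271.39, 110.5 ]), array([103.7 ,   2.62, 139.9 ])] inner(z-3) [array([515.13, 274.34, 107.5 ]), array([100.75,   2.66, 142.9 ])]
```

```bash
python3 -m handwheel '[[1,0,-2,0,0],[1,0,-4,0,0],[1,0,-5.5,0,0],[1,0.02,-6.07,0,0],[1,0.02,-6.07,0,0],[1,0.02,-6.07,-0.5,0],[1,0.02,-6.07,-1,0],[1,0.02,-6.07,-1,0]]'; python3 -m handwheel '[[1,0,0,0,0],[1,0,0,0,0]]'; python3 - <<'E'
from h import *
P=[]
for i in range(5): imaging.capture('wrist'); s=get_state(); P.append(list(s['tcp_pos'])+list(s['eef_rot']))
print(np.mean(P,0).round(4),np.std(P,0).round(4))
E
```

```text
time_s: 12.48
tcp_pos: [0.511, 0.3137, 0.2376]
eef_rot: [179.9, -0.1, -86.8]
contact_force: [0.5, 0.1, -1.3]
gripper_width: 0.008
gripper_force: 30.0
time_s: 12.72
tcp_pos: [0.5114, 0.3137, 0.2386]
eef_rot: [-180.0, 0.0, -86.8]
contact_force: [0.2, -0.0, -1.3]
gripper_width: 0.0078
gripper_force: 30.0
[ 5.114000e-01  3.137000e-01  2.387000e-01 -1.799904e+02  8.400000e-03
 -8.684840e+01] [0.     0.     0.     0.001  0.001  0.0037]
```

```bash
python3 -m handwheel '[[1,0.06,0.04,0,0],[1,0.06,0.04,-0.5,0],[1,0.06,0.04,-1,0],[1,0.06,0.04,-1.5,0],[1,0.06,0.04,-2,0],[1,0.06,0.04,-2,0]]'
```

```text
time_s: 13.72
tcp_pos: [0.5117, 0.3138, 0.218]
eef_rot: [180.0, -0.0, -86.9]
contact_force: [1.0, 0.7, -1.2]
gripper_width: 0.008
gripper_force: 30.0
```

It has entered the slot freely. Continue down.

```bash
python3 -m handwheel '[[1,0,0,-0.6,0],[1,0,0,-1.2,0],[1,0,0,-1.8,0],[1,0,0,-2.4,0],[1,0,0,-3,0],[1,0,0,-3.5,0],[1,0,0,-3.9,0],[1,0,0,-3.9,0]]'
```

```text
time_s: 14.72
tcp_pos: [0.5118, 0.3139, 0.1792]
eef_rot: [180.0, -0.0, -86.9]
contact_force: [0.1, 0.1, -0.5]
gripper_width: 0.0081
gripper_force: 30.0
```

```bash
python3 -m handwheel '[[1,0,0,-0.15,0],[1,0,0,-0.3,0],[1,0,0,-0.4,0],[1,0,0,-0.45,0],[1,0,0,-0.45,0]]'
```

```text
time_s: 15.35
tcp_pos: [0.5121, 0.314, 0.1756]
eef_rot: [-180.0, 0.0, -86.8]
contact_force: [-0.8, -1.1, 3.5]
gripper_width: 0.0081
gripper_force: 30.0
```

Floor contact felt (about 5 N). Open, then rise.

```bash
python3 -m handwheel '[[0.8,0,0,0,0],[0.6,0,0,0,0],[0.4,0,0,0,0],[0.3,0,0,0,0],[0.3,0,0,0,0],[0.3,0,0,0,0],[0.3,0,0,0,0]]'; python3 -m handwheel '[[0.3,0,0,2,0],[0.3,0,0,5,0],[0.3,0,0,9,0],[0.3,0,2,12,0],[0.3,0,4,12,0],[0.3,0,4,12,0]]'; python3 - <<'E'
from h import *
im,W,st=shot('wrist','w5'); print(st['tcp_pos'],st['gripper_width'])
x,y,z=W[...,0],W[...,1],W[...,2]
m=(z>.195)&(z<.22)&(abs(x-.512)<.03)&(abs(y-.315)<.045)
p=W[m]; print('tab',m.sum(),p.mean(0),np.median(p[:,2]),cv2.minAreaRect((p[:,:2]*1000).astype(np.float32)))
k=(z>.15)&(y<.24)&(y>.17)&(abs(x-.51)<.07); print('knob',np.percentile(W[k],[2,50,98],axis=0).round(4).tolist())
E
```

```text
time_s: 16.23
tcp_pos: [0.5119, 0.314, 0.1751]
eef_rot: [-180.0, -0.0, -86.9]
contact_force: [0.4, 0.3, 0.0]
gripper_width: 0.061
gripper_force: 0.0
time_s: 16.98
tcp_pos: [0.5115, 0.355, 0.294]
eef_rot: [179.9, -0.0, -86.8]
contact_force: [-0.9, 0.4, -0.1]
gripper_width: 0.0613
gripper_force: 0.0
[0.51148272 0.35500626 0.29404321] 0.061275042880469484
tab 1164 [0.51234007 0.31428772 0.20759673] 0.20762664431827677 ((512.2098388671875, 314.95831298828125), (7.680377960205078, 47.81550216674805), 3.0148658752441406)
knob [[0.4771, 0.2115, 0.1514], [0.49, 0.2177, 0.1821], [0.5044, 0.223, 0.187]]
```

View pics/w5.png

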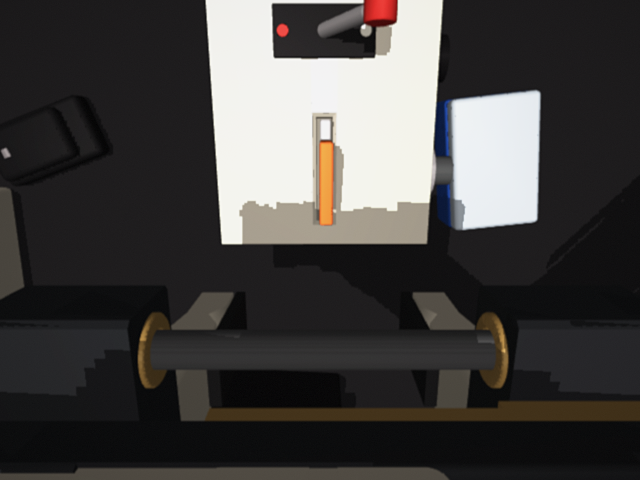

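The tab (323,180) stands in the slot, with its top at 0.2076 m, so the slide is home and let go, and the lever is still off. Now the switch.

```bash
python3 -m handwheel '[[1,-3,-5,0,0],[1,-6,-10,0,0],[1,-7.6,-13.9,0,0],[1,-7.6,-13.9,-5,0],[1,-7.6,-13.9,-9,0],[1,-7.6,-13.9,-12.9,0],[1,-7.6,-13.9,-12.9,0],[1,-7.6,-13.9,-12.9,0]]'; python3 -m handwheel '[[1,1.5,0,0,0],[1,3,0,0,0],[1,4,0,0,0],[1,5,0,0,0],[1,6,0,0,0],[1,7,0,0,0],[1,7,0,0,0]]'
```

```text
time_s: 18.02
tcp_pos: [0.4365, 0.2152, 0.1672]
eef_rot: [-179.9, 0.0, -86.8]
contact_force: [-0.1, 0.4, 0.7]
gripper_width: 0.0004
gripper_force: 0.0
time_s: 18.9
tcp_pos: [0.5065, 0.215, 0.1658]
eef_rot: [180.0, -0.0, -86.9]
contact_force: [-0.4, 0.1, 0.7]
gripper_width: 0.0002
gripper_force: 0.0
```

Back off and up, then check.

```bash
python3 -m handwheel '[[1,-3,0,0,0],[1,-6,0,0,0],[1,-7,0,4,0],[1,-7,0,9,0],[1,-7,3,14,0],[1,-7,5,14,0],[1,-7,5,14,0],[1,-7,5,14,0]]'; python3 - <<'E'
from h import *
im,W,st=shot('top','t2'); 
x,y,z=W[...,0],W[...,1],W[...,2]
im,W,st=shot('wrist','w6'); x,y,z=W[...,0],W[...,1],W[...,2]
k=(z>.15)&(z<.2)&(y<.24)&(y>.17)&(abs(x-.51)<.07); print('knob',k.sum(),np.percentile(W[k],[2,50,98],axis=0).round(4).tolist() if k.any() else '')
m=(z>.195)&(z<.22)&(abs(x-.512)<.03)&(abs(y-.315)<.045)
print('tab',m.sum(),W[m].mean(0) if m.any() else '')
im,W,st=shot('scene','s2')
x,y,z=W[...,0],W[...,1],W[...,2]
k=(z>.16)&(z<.2)&(y<.24)&(y>.18)&(abs(x-.515)<.06); print('scene knob',k.sum(),np.percentile(W[k],[2,50,98],axis=0).round(4).tolist())
E
```

```text
time_s: 19.9
tcp_pos: [0.4353, 0.2644, 0.305]
eef_rot: [179.9, -0.1, -86.8]
contact_force: [-0.5, -0.6, 0.1]
gripper_width: 0.0006
gripper_force: 0.0
knob 1256 [[0.5324, 0.2088, 0.1513], [0.5445, 0.2166, 0.1829], [0.5585, 0.2255, 0.187]]
tab 164 [0.51229355 0.29207197 0.20304446]
scene knob 72 [[0.5405, 0.2071, 0.1623], [0.554, 0.2134, 0.1792], [0.5609, 0.2267, 0.1885]]
```

View pics/s2.png

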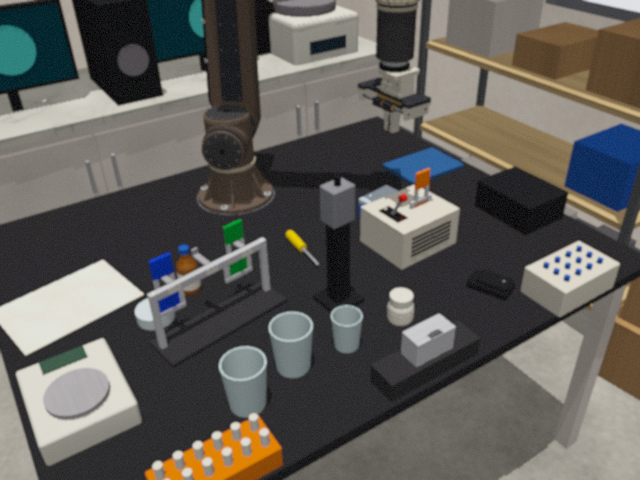

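The slide stands in the lamp house at (423,185), the lever has moved over to +x with its knob at x ≈ 0.55, and everything else is where it was.

```bash
python3 -c "
from plant import r
print(r.close_job())"
```

```text
the job is handed in; nothing more can be done
None
```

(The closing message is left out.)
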